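# Lay the tall carton on the scanning platform, label up

## Robot

A 7-joint arm with a two-finger parallel gripper is mounted at the origin on the work surface. World frame = base frame: x ahead of the robot, y to its left, z up, the work surface at z = 0. Lengths are in m, angles in rad, forces in N, time in s.
With the tool pointing down it reaches from about 0.35 to 0.9 m from the base axis. Payload 7.2 kg.
Tool frame: the origin (TCP) lies on the mounting face of the last link; the fingertips stand 173 mm ahead of it and the grasp point (between the pads) lies 155 mm ahead of it (env.grip_point_offset is the distance from the TCP to the grasp point, in m); z points along the fingers, x is the direction in which the jaws open and shut, and the axes are right-handed (so a half turn about z gives the same grasp; the last joint's range is limited). The gripper opens to 85 mm and grips with 20 to 120 N. Pads are 22 mm wide; open, the fingers measure 114 mm over their backs; the gripper's body (76 mm by 85 mm) begins 54 mm behind the grasp point. The pads swing forward as they close: fully open they stand 13 mm farther back than shut.
Start: joints at [-1.31, 0.411, -0.013, 1.596, 0.006, 1.134, -0.082], TCP at [0.202, 0.592, 0.405] pointing down, gripper open.
Joint ranges: [-2.95, 2.95], [-0.29, 1.99], [-1.47, 1.44], [0.14, 2.54], [-1.03, 4.17], [0.13, 1.85], [-2.86, 2.86]. Speed limits (rad/s): [2.39, 2.39, 3.01, 3.01, 3.14, 3.14, 3.14].

## Interface

Orientations are given as a unit quaternion [w, x, y, z].
In Python, from cell import env gives the robot as it stands.
- The arm moves only by the tool arm_command, never from a script. Its argument "increments" is a list of rows, each a list of 3 entries, a list of its own where there are three numbers: the gripper's target within -1 to 1 (fully open at 1, half-way at 0, shut at -1), then the shift along the world's x, y, z in units of 300 mm (1.0 is 300 mm), then the turn, a rotation vector about the world's x, y, z in units of 2 pi rad (1.0 is 2 pi rad). In form: [[jaw, [dx, dy, dz], [rx, ry, rz]], ...]. A call has 1 to 20 rows; each row shifts and turns the commanded pose from where the row before left it; what a row does not reach is not made up. A row lasts 1/12 s, in which the tool goes at most 41.7 mm and 7.16 degrees, less where a joint would pass 70% of its speed; a pose out of reach is approached as far as the arm can. A call with a number of a shift or a turn outside -1 to 1 is refused whole. A call with a gripper value outside its range is refused whole. The fingers move at their own pace and stop on an object; the grip force is fixed at half the most. Time passes only in rows, so rows that do not move let the fingers close. It gives the time, the measured TCP pose, the force and the opening at its end, in the units of the state.
- env.observe(): the state, without advancing time (a new reading comes with each control period).
- env.snapshot(name): name is "scene" or "top" or "wrist"; returns a dict with "pixels" (420x560x3 uint8, blue, green, red), "depth" (420x560 float32, m along the optical axis (not along the pixel's ray), 0 where there is no reading), "fx", "fy", "cx", "cy" (pixels), "distortion" ([k1, k2, p1, p2, k3] as OpenCV has them; the pictures are not rectified), "rvec" (rotation vector, rad) and "tvec" (3), from world to camera coordinates, as OpenCV has them; the wrist camera has in their place "hand_eye" (4x4, takes a point from camera to tool coordinates, whose origin is the TCP and whose axes are the tool frame's). Camera axes: x right, y down, z forward; pixel columns grow to the right and rows downward; lengths in m; the calibration is good to about 2 mm. A picture is of the moment at which its call begins: read the wrist's pose just before it.
- env.hand_in(): hands the job in, once; it reports no verdict.
The state is a dict: "time_s": time; "joint_pos": joint angles; "joint_velocities": joint speeds; "joint_efforts": joint torques, N m; "tool_pos": TCP position; "tcp_rot": TCP orientation; "ft_force": force on the tool from outside, world axes, zero at the start; "moment": the same for the moment, N m; "width": opening from 0.0 (shut) to 1.0 (fully open).
Only numpy, scipy, OpenCV 4.12 (cv2) and the standard library are available. Lean on these libraries where they do the work, as an engineer would, in place of code of your own. Each camera call takes 0.05 s, during which the arm holds its last target.

## Task

Tip the tall carton over onto the low grey scanning platform that it stands against, by pushing near its top so that its foot butts the platform's edge, until it lies flat with most of its length on the platform, its label facing up for the scanner and its long side square to the platform's edge. Leave the short carton and the bottle standing where they are, and take the hand away.

Things in the scene. Friction and masses are not known exactly. Their poses are not given: they have to be found in the camera images.
- tall_centre (a point): Centre (100 mm above the foot) of the tall loose carton, cardboard, 90 (x) x 100 (y) x 200 (z) mm, 0.5-0.75 kg, too wide to grasp. Starts upright on the bench, 3-6 mm from the platform's near edge, square to it within 3 deg. Its z runs foot to top, x points to the platform; blank white label with blue band on its -x face. Lying on the platform label up, x points down, this point 57 mm high.
- platform: Fixed low grey scanning platform, slab 240 (x) x 360 (y) x 12 (z) mm, dark mat on top. Origin: centre of its underside, on the bench; x points away from the robot (up to 20 deg turned). The cartons stand along its near long edge (x = -120 mm), centred about 90 mm either side of the middle, one at +y, one at -y, either way round. This 12 mm high edge is the stop.
- short_centre (a point): Centre (half-way up) of the short carton, 90 x 100 x 120 mm high, same cardboard and label, standing beside the tall one with about 80 mm between them. Loose; to be left alone.
- bottle_centre (a point): Centre (half-way up) of a loose white bottle with a blue cap, 60 mm across and 130 mm high, standing on the bench off the near corner of the platform's +y end. To be left alone. (A fixed rack of tubes 90 mm high stands beyond the -y end.)
Mind the look-alikes: they are no part of the job. Leave any purple or red look-alike of the part that bears bottle_centre alone.

How it is judged:
By the outcome, as a careful person would: the job done as asked, in the order asked, and still so for the second after the job is handed in, with the robot touching nothing.
It also fails if it takes over 32 s, if anything falls off the work surface, if the arm or the gripper's body presses on something with over 40 N, if the wrist force passes 120 N, or if a joint passes its speed limit or range.

## Working session

There is one attempt and no reset: what is moved stays moved. The work goes in short steps, Python scripts to look and compute and a tool call to move; the robot and the scene stay as the last step left them, time stands still between calls to the robot, and variables do not carry over. Pictures are saved under pics/ and viewed, and the job is handed in when it is done.

Besides the shell and the picture viewer there is one more tool, called by a JSON object that holds its "op" and its "data", one argument or row to a line. arm_command: Moves the arm, as the interface text tells. Its arguments: {"type":"object","properties":{"increments":{"type":"array","items":{"type":"array"}}},"required":["increments"]}

```bash
mkdir -p pics; ls
python3 - <<'E'
from cell import env
import cv2
print(env.observe())
for n in("scene","top"):
    s=env.snapshot(n); cv2.imwrite(f"pics/{n}0.png",s["pixels"]); print(n,{k:s[k] for k in s if k not in("pixels","depth")})
E
```

```text
pics
{'time_s': 0.0, 'joint_pos': array([-1.31021069,  0.41192863, -0.01272676,  1.59707119,  0.00560285,
        1.13427382, -0.0822112 ]), 'joint_velocities': array([ 1.88640670e-03,  2.96962473e-04,  8.32535532e-05,  1.98889548e-04,
        8.38364452e-04,  1.04151125e-03, -1.62365983e-03]), 'joint_efforts': array([ 6.54583419e-04, -6.00614977e+01,  6.82544466e-01, -2.99414581e+01,
        1.39042240e-02,  1.07961716e-02, -2.09137301e-05]), 'tool_pos': array([0.20175199, 0.59131012, 0.40382373]), 'tcp_rot': array([ 5.23631782e-04,  8.13285398e-01,  5.81864403e-01, -6.34503277e-04]), 'ft_force': array([-0.25009485,  0.77037859, -0.8050741 ]), 'moment': array([0.00158165, 0.00142495, 0.00918878]), 'width': 0.9999159864072856}
scene {'fx': 382.674206245688, 'fy': 382.674206245688, 'cx': 280.93806278074203, 'cy': 213.0593280252678, 'distortion': array([0.01382753, 0.        , 0.        , 0.        , 0.        ]), 'rvec': array([ 2.20685525,  0.56399972, -0.29110712]), 'tvec': array([-0.55132649, -0.0339186 ,  0.92023079])}
top {'fx': 531.5348322567821, 'fy': 531.5348322567821, 'cx': 277.8030141738688, 'cy': 212.72322234307012, 'distortion': array([0.01305897, 0.        , 0.        , 0.        , 0.        ]), 'rvec': array([ 2.18053932, -2.13747643,  0.18304504]), 'tvec': array([0.09455018, 0.55699538, 1.05481282])}
```

View pics/scene0.png

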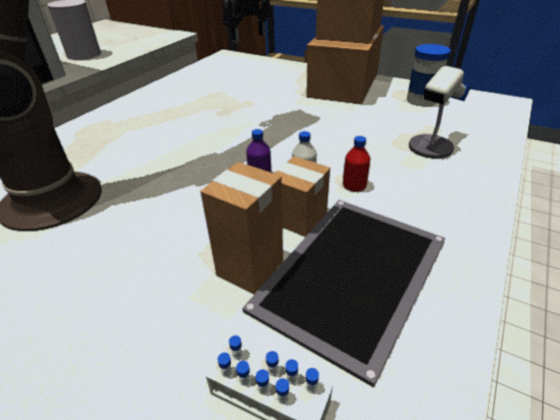

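View pics/top0.png

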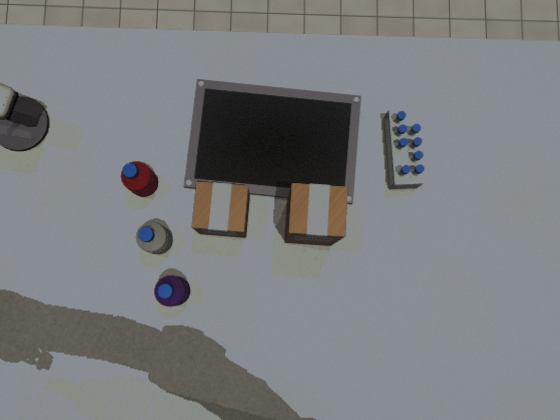

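The scene camera shows the tall carton at about (245,225), on the rack (−y) side. The short carton is at about (302,195), and the white bottle is behind it. In the top view the platform corners are near (200,82), (359,97), (350,202) and (187,186), and the tall carton's top is at about (318,210). I'll enlarge this to read it more closely.

Run:
```python
import cv2
i=cv2.imread("pics/top0.png")
cv2.imwrite("pics/cropA.png",cv2.resize(i[165:255,270:370],None,fx=6,fy=6,interpolation=cv2.INTER_CUBIC))
cv2.imwrite("pics/cropB.png",cv2.resize(i[70:220,175:375],None,fx=4,fy=4,interpolation=cv2.INTER_CUBIC))
```

```text
(no output)
```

View pics/cropA.png

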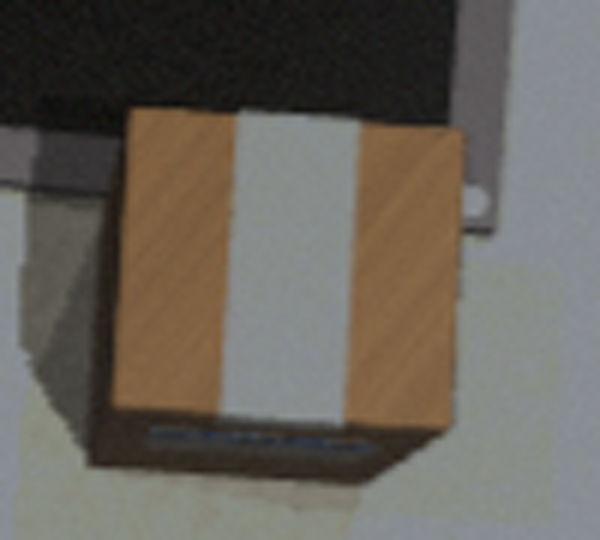

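View pics/cropB.png

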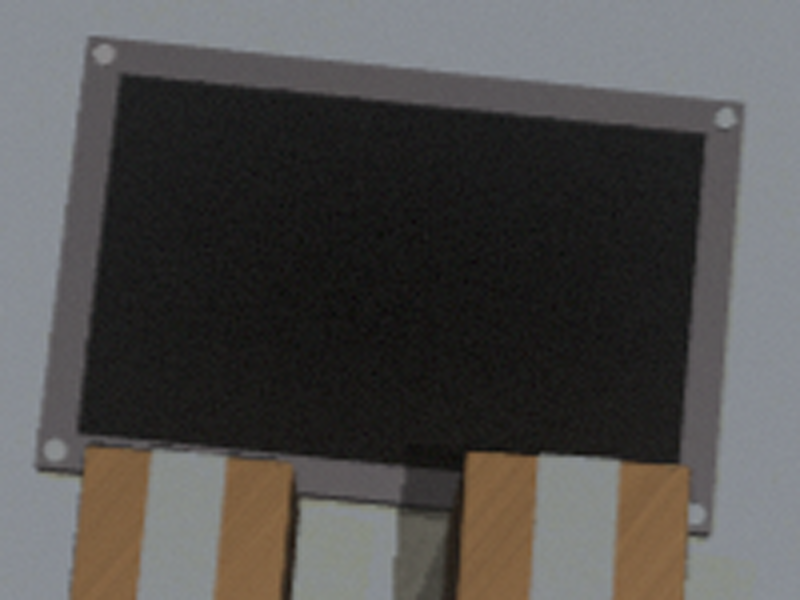

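```bash
cat > h.py <<'E'
import numpy as np, cv2
from cell import env
from scipy.spatial.transform import Rotation as R
def back(s,px,z):
    K=np.array([[s["fx"],0,s["cx"]],[0,s["fy"],s["cy"]],[0,0,1]])
    u=cv2.undistortPoints(np.array(px,float).reshape(-1,1,2),K,s["distortion"])[:,0]
    Rm=cv2.Rodrigues(s["rvec"])[0]; c=-Rm.T@s["tvec"]
    d=np.c_[u,np.ones(len(u))]@Rm
    return c+d*((z-c[2])/d[:,2])[:,None]
def proj(s,P):
    K=np.array([[s["fx"],0,s["cx"]],[0,s["fy"],s["cy"]],[0,0,1]])
    return cv2.projectPoints(np.array(P,float),s["rvec"],s["tvec"],K,s["distortion"])[0][:,0]
E
python3 - <<'E'
from h import *
np.set_printoptions(precision=4,suppress=True)
s=env.snapshot("top")
a=(np.array([[128,107],[463,128],[452,428],[113,407]])+.5)/6-.5+[270,165]
b=(np.array([[90,37],[743,103],[710,530],[37,468]])+.5)/4-.5+[175,70]
T=back(s,a,.2); P=back(s,b,.012)
print(T,T.mean(0)); print(P,P.mean(0))
ang=lambda v:np.degrees(np.arctan2(v[1],v[0]))
print("tall x yaw",ang(T[0]-T[3]),ang(T[1]-T[2]),"from y",ang(T[0]-T[1])-90)
print("plat", ang(P[0]-P[3]),ang(P[1]-P[2]),ang(P[0]-P[1])-90,ang(P[3]-P[2])-90)
print([np.linalg.norm(T[i]-T[i-1]) for i in range(4)],[np.linalg.norm(P[i]-P[i-1]) for i in range(4)])
d=s["depth"]; 
for u,v in [(318,210),(275,140),(320,290),(222,205)]: print(u,v,d[v,u], proj(s,[[0,0,0]]))
for n,px,z in [("short",(222,207),.12),("white",(146,234),.13),("purple",(165,291),.13)]: print(n,back(s,[px],z))
c=T.mean(0)[:2]; p=P.mean(0)[:2]; th=np.radians(ang(P[3]-P[2])-90)
Rm=np.array([[np.cos(th),-np.sin(th)],[np.sin(th),np.cos(th)]])
print("tall in plat",(c-p)@Rm)
E
```

```text
[[ 0.5862  0.0875  0.2   ]
 [ 0.5823 -0.0114  0.2   ]
 [ 0.4934 -0.0082  0.2   ]
 [ 0.4974  0.0905  0.2   ]] [0.5398 0.0396 0.2   ]
[[ 0.849   0.2857  0.012 ]
 [ 0.8217 -0.0707  0.012 ]
 [ 0.585  -0.0523  0.012 ]
 [ 0.6101  0.3043  0.012 ]] [0.7165 0.1168 0.012 ]
tall x yaw -1.9827117010139665 -2.099257345549878 from y -2.3094684954181304
plat -4.443735880452171 -4.458141220724617 -4.380459547656386 -4.032175997124597
[np.float64(0.08885323300733486), np.float64(0.09900196053076281), np.float64(0.0889374388287889), np.float64(0.09882157126137452)] [np.float64(0.23958665189668063), np.float64(0.357524016076243), np.float64(0.2374137661497771), np.float64(0.3574733294916628)]
318 210 0.930665 [[325.6267 494.4524]]
275 140 1.1435597 [[325.6267 494.4524]]
320 290 1.1111654 [[325.6267 494.4524]]
222 205 1.0086309 [[325.6267 494.4524]]
short [[0.5519 0.2139 0.12  ]]
white [[0.4965 0.3521 0.13  ]]
purple [[0.3924 0.312  0.13  ]]
tall in plat [-0.1708 -0.0894]
```

{"op": "arm_command", "data": {
  "increments": [
    [0,[0.0363,-0.0908,0],[0,0,0.002]],
    [0,[0.0363,-0.0908,0],[0,0,0.002]],
    [0,[0.0363,-0.0908,0],[0,0,0.002]],
    [0,[0.0363,-0.0908,0],[0,0,0.002]],
    [0,[0.0363,-0.0908,0],[0,0,0.002]],
    [0,[0.0363,-0.0908,0],[0,0,0.002]],
    [0,[0.0363,-0.0908,0],[0,0,0.002]],
    [0,[0.0363,-0.0908,0],[0,0,0.002]],
    [0,[0.0363,-0.0908,0],[0,0,0.002]],
    [0,[0.0363,-0.0908,0],[0,0,0.002]],
    [0,[0.0363,-0.0908,0],[0,0,0.002]],
    [0,[0.0363,-0.0908,0],[0,0,0.002]],
    [0,[0.0363,-0.0908,0],[0,0,0.002]],
    [0,[0.0363,-0.0908,0],[0,0,0.002]],
    [0,[0.0363,-0.0908,0],[0,0,0.002]],
    [0,[0.0363,-0.0908,0],[0,0,0.002]],
    [0,[0.0363,-0.0908,0],[0,0,0.002]],
    [0,[0.0363,-0.0908,0],[0,0,0.002]],
    [0,[0.0363,-0.0908,0],[0,0,0.002]],
    [0,[0.0363,-0.0908,0],[0,0,0.002]]
  ]
}}

```text
time_s: 1.82
tool_pos: [0.4197, 0.0452, 0.4048]
tcp_rot: [-0.0, 0.734, 0.679, 0.0]
ft_force: [1.7, 0.5, -0.2]
width: 0.496
```

```bash
cat >> h.py <<'E'
def st():
    o=env.observe(); q=o["tcp_rot"]; m=R.from_quat([q[1],q[2],q[3],q[0]]).as_matrix()
    print("t",round(o["time_s"],2),"p",o["tool_pos"].round(4),"xyaw",np.degrees(np.arctan2(m[1,0],m[0,0])).round(2),"z",m[:,2].round(3),"F",o["ft_force"].round(1),"w",round(o["width"],2)); return o
E
python3 -c "
from h import *
st(); s=env.snapshot('scene'); cv2.imwrite('pics/s1.png',s['pixels'])"
```

```text
t 1.82 p [0.4197 0.0452 0.4048] xyaw 85.6 z [ 0.  0. -1.] F [ 1.7  0.5 -0.2] w 0.5
```

View pics/s1.png

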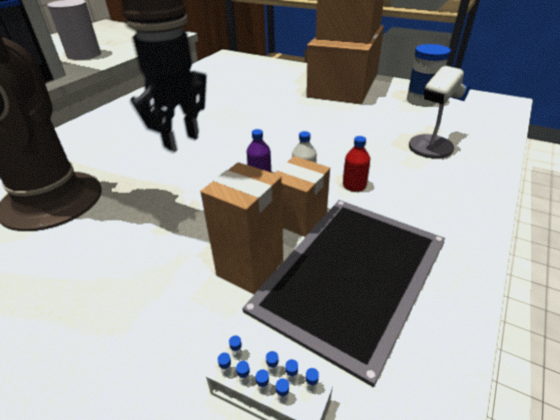

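The view shows the hand behind the tall carton at about (170,110), with the fingers half open and nothing touched. I'll descend and first close the foot gap with a low, square push.

{"op": "arm_command", "data": {
  "increments": [
    [0,[0,0,-0.1],[0,0,0]],
    [0,[0,0,-0.1],[0,0,0]],
    [0,[0,0,-0.1],[0,0,0]],
    [0,[0,0,-0.1],[0,0,0]],
    [0,[0,0,-0.1],[0,0,0]],
    [0,[0,0,-0.1],[0,0,0]],
    [0,[0.03,-0.0023,0],[0,0,0]],
    [0,[0.03,-0.0023,0],[0,0,0]],
    [0,[0.03,-0.0023,0],[0,0,0]],
    [0,[0.03,-0.0023,0],[0,0,0]],
    [0,[0.02,-0.0015,0],[0,0,0]],
    [0,[0.01,-0.0008,0],[0,0,0]],
    [0,[0.01,-0.0008,0],[0,0,0]],
    [0,[0.01,-0.0008,0],[0,0,0]]
  ]
}}

```text
time_s: 3.03
tool_pos: [0.4707, 0.0428, 0.2251]
tcp_rot: [-0.0, 0.734, 0.679, 0.0]
ft_force: [-1.3, 0.4, 0.2]
width: 0.499
```

{"op": "arm_command", "data": {
  "increments": [
    [0,[0.007,-0.0005,0],[0,0,0]],
    [0,[0.007,-0.0005,0],[0,0,0]],
    [0,[0.007,-0.0005,0],[0,0,0]]
  ]
}}

```text
time_s: 3.28
tool_pos: [0.4769, 0.0424, 0.2247]
tcp_rot: [-0.0, 0.734, 0.679, -0.0]
ft_force: [-1.7, -0.6, 0.2]
width: 0.499
```

{"op": "arm_command", "data": {
  "increments": [
    [0,[0.007,-0.0005,0],[0,0,0]],
    [0,[0.007,-0.0005,0],[0,0,0]],
    [0,[0.007,-0.0005,0],[0,0,0]]
  ]
}}

```text
time_s: 3.53
tool_pos: [0.4834, 0.0419, 0.2247]
tcp_rot: [-0.0, 0.734, 0.679, 0.0]
ft_force: [-1.6, -0.5, 0.1]
width: 0.502
```

{"op": "arm_command", "data": {
  "increments": [
    [0,[0.005,-0.0004,0],[0,0,0]],
    [0,[0.005,-0.0004,0],[0,0,0]]
  ]
}}

```text
time_s: 3.7
tool_pos: [0.4864, 0.0416, 0.2247]
tcp_rot: [0.0, 0.734, 0.679, 0.0]
ft_force: [-1.2, 0.8, 1.1]
width: 0.5
```

```bash
python3 -c "
from h import *
st(); s=env.snapshot('top'); cv2.imwrite('pics/t2.png',cv2.resize(s['pixels'][150:300,230:430],None,fx=4,fy=4,interpolation=2))"
```

```text
t 3.7 p [0.4864 0.0416 0.2247] xyaw 85.56 z [ 0.  0. -1.] F [-1.2  0.8  1.1] w 0.5
```

View pics/t2.png

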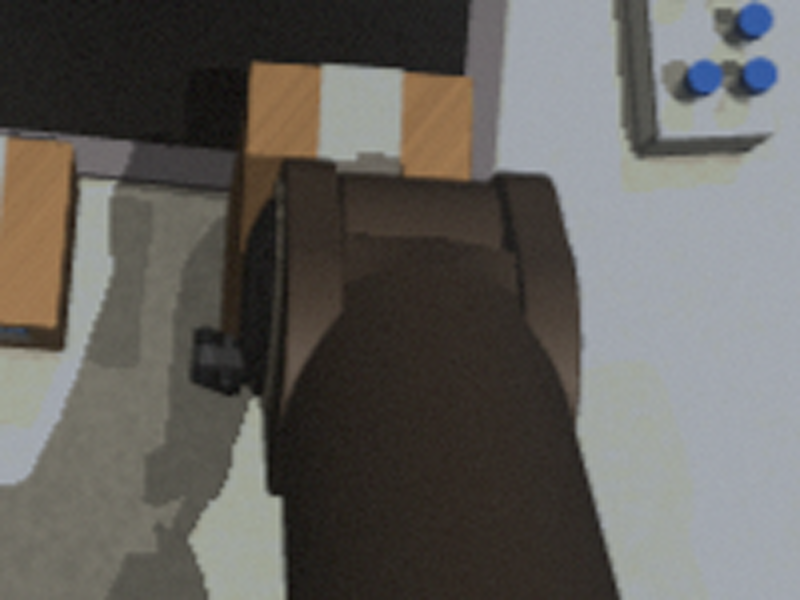

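```bash
python3 -c "
from h import *
np.set_printoptions(precision=4,suppress=True)
s=env.snapshot('top'); 
T=back(s,(np.array([[250,62],[473,77]])+.5)/4-.5+[230,150],.2); v=T[0]-T[1]; print(T, np.degrees(np.arctan2(v[1],v[0]))-90)
s=env.snapshot('scene'); cv2.imwrite('pics/s2.png',cv2.resize(s['pixels'][80:330,130:430],None,fx=2.5,fy=2.5,interpolation=2))
w=env.snapshot('wrist'); cv2.imwrite('pics/w2.png',w['pixels'])"
```

```text
[[ 0.6175  0.0858  0.2   ]
 [ 0.6131 -0.0135  0.2   ]] -2.5443905715863337
```

View pics/s2.png

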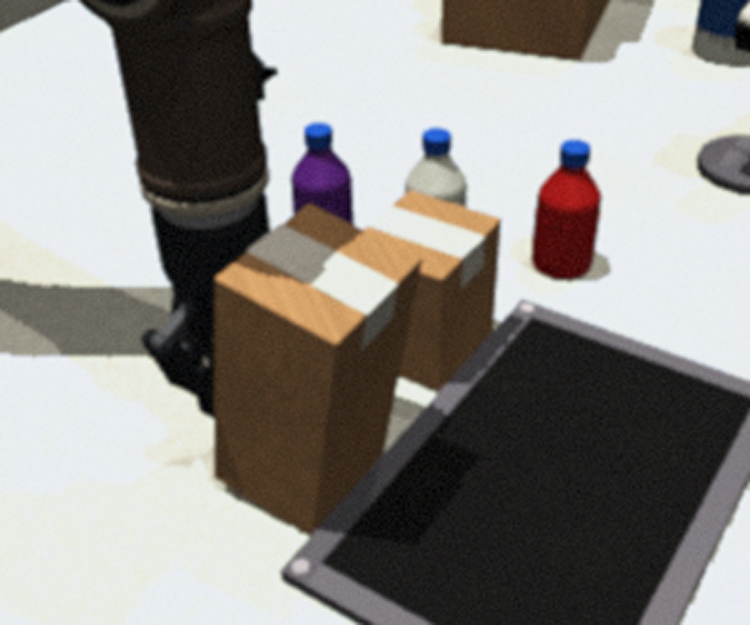

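View pics/w2.png

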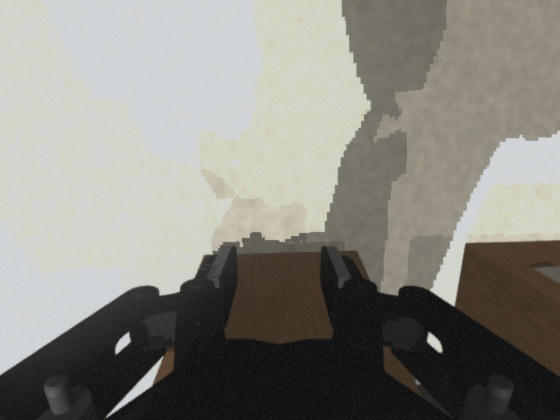

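The carton is leaning about 8° because the gripper's body, which sits ahead of the fingers, met it first (force about 2 N). I'll lower it back gently and then push with the fingertips near the top.

{"op": "arm_command", "data": {
  "increments": [
    [0,[-0.01,0.0008,0],[0,0,0]],
    [0,[-0.01,0.0008,0],[0,0,0]],
    [0,[-0.01,0.0008,0],[0,0,0]],
    [0,[-0.01,0.0008,0],[0,0,0]],
    [0,[-0.01,0.0008,0],[0,0,0]],
    [0,[-0.01,0.0008,0],[0,0,0]],
    [0,[-0.01,0.0008,0],[0,0,0]],
    [0,[-0.01,0.0008,0],[0,0,0]],
    [0,[-0.01,0.0008,0],[0,0,0]],
    [0,[-0.01,0.0008,0],[0,0,0]],
    [0,[-0.01,0.0008,0],[0,0,0]],
    [0,[-0.01,0.0008,0],[0,0,0]],
    [0,[-0.02,0.0015,0],[0,0,0]],
    [0,[-0.03,0.0023,0],[0,0,0]],
    [0,[-0.05,0.004,0],[0,0,0]],
    [0,[-0.05,0.004,0],[0,0,0]]
  ]
}}

```text
time_s: 5.23
tool_pos: [0.4042, 0.048, 0.2246]
tcp_rot: [-0.0, 0.734, 0.679, -0.0]
ft_force: [-0.1, 0.4, -0.5]
width: 0.498
```

```bash
python3 -c "
from h import *
st(); s=env.snapshot('top'); cv2.imwrite('pics/t3.png',cv2.resize(s['pixels'][150:300,230:430],None,fx=4,fy=4,interpolation=2))"
```

```text
t 5.23 p [0.4042 0.048  0.2246] xyaw 85.55 z [-0. -0. -1.] F [-0.1  0.4 -0.5] w 0.5
```

View pics/t3.png

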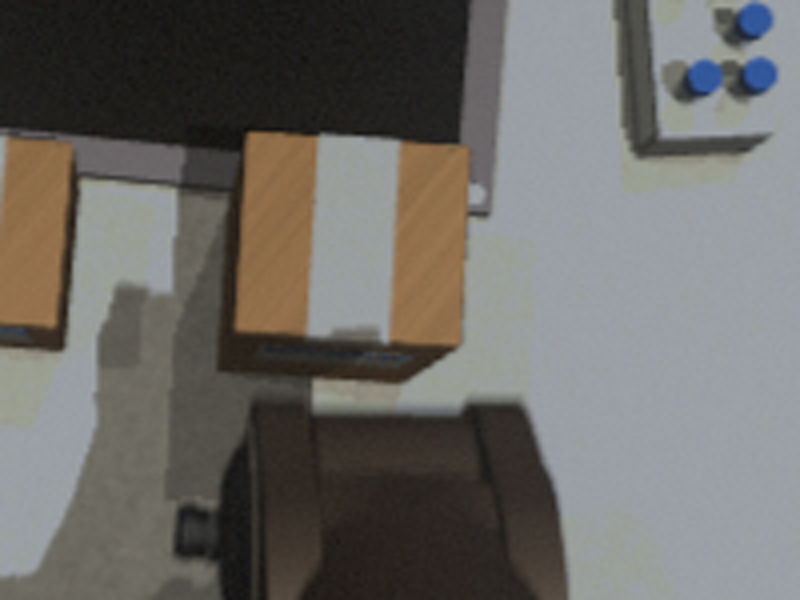

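The carton is upright again with its top corners at (244,131), (469,147), (460,346) and (235,332). Its foot is about 4 mm nearer the edge, and it is still about 2° skewed. I'll raise the hand and push near the top with the tips.

{"op": "arm_command", "data": {
  "increments": [
    [0,[0,0,0.1],[0,0,0]],
    [0,[0,0,0.1],[0,0,0]],
    [0,[0,0,0.1],[0,0,0]],
    [0,[0,0,0.1],[0,0,0]],
    [0,[0.03,-0.0023,0],[0,0,0]],
    [0,[0.03,-0.0023,0],[0,0,0]],
    [0,[0.03,-0.0023,0],[0,0,0]],
    [0,[0.03,-0.0023,0],[0,0,0]],
    [0,[0.03,-0.0023,0],[0,0,0]],
    [0,[0.03,-0.0023,0],[0,0,0]],
    [0,[0.03,-0.0023,0],[0,0,0]],
    [0,[0.02,-0.0015,0],[0,0,0]],
    [0,[0.01,-0.0008,0],[0,0,0]],
    [0,[0.01,-0.0008,0],[0,0,0]],
    [0,[0.01,-0.0008,0],[0,0,0]],
    [0,[0.01,-0.0008,0],[0,0,0]],
    [0,[0.01,-0.0008,0],[0,0,0]],
    [0,[0.01,-0.0008,0],[0,0,0]]
  ]
}}

```text
time_s: 6.78
tool_pos: [0.4921, 0.0414, 0.3447]
tcp_rot: [-0.0, 0.734, 0.679, -0.0]
ft_force: [-2.0, 0.5, 2.2]
width: 0.502
```

{"op": "arm_command", "data": {
  "increments": [
    [0,[0.01,-0.0008,0],[0,0,0]],
    [0,[0.01,-0.0008,0],[0,0,0]],
    [0,[0.01,-0.0008,0],[0,0,0]],
    [0,[0.01,-0.0008,0],[0,0,0]],
    [0,[0.01,-0.0008,0],[0,0,0]]
  ]
}}

```text
time_s: 7.2
tool_pos: [0.5076, 0.0401, 0.3447]
tcp_rot: [0.0, 0.734, 0.679, 0.0]
ft_force: [-1.5, -0.6, 0.4]
width: 0.504
```

```bash
python3 -c "
from h import *
st(); s=env.snapshot('scene'); cv2.imwrite('pics/s4.png',cv2.resize(s['pixels'][80:330,130:430],None,fx=2.5,fy=2.5,interpolation=2))"
```

```text
t 7.2 p [0.5076 0.0401 0.3447] xyaw 85.56 z [ 0.  0. -1.] F [-1.5 -0.6  0.4] w 0.5
```

View pics/s4.png

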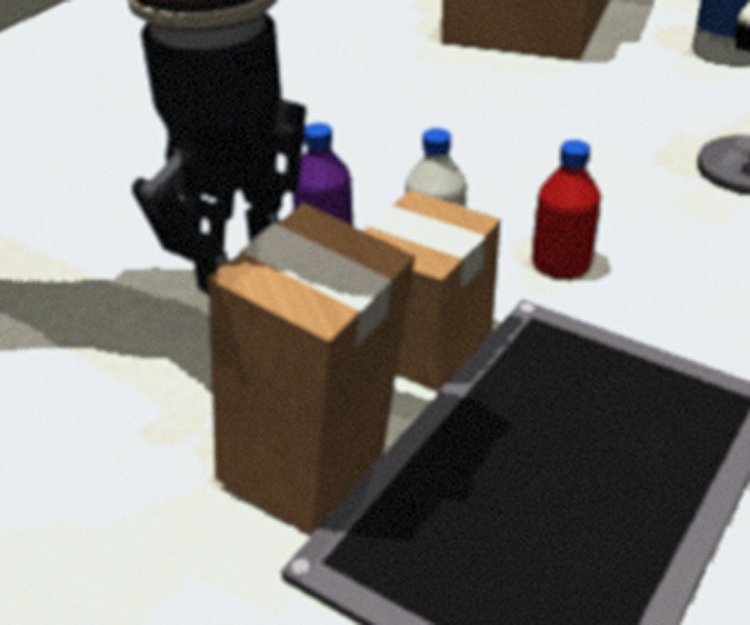

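The fingertips are on the face just under the top, at about (235,268), and the carton has started to lean with its foot at the edge. I'll keep pushing.

{"op": "arm_command", "data": {
  "increments": [
    [0,[0.01,-0.0008,0],[0,0,0]],
    [0,[0.01,-0.0008,0],[0,0,0]],
    [0,[0.01,-0.0008,0],[0,0,0]],
    [0,[0.01,-0.0008,0],[0,0,0]],
    [0,[0.01,-0.0008,0],[0,0,0]],
    [0,[0.01,-0.0008,0],[0,0,0]],
    [0,[0.01,-0.0008,0],[0,0,0]],
    [0,[0.01,-0.0008,0],[0,0,0]],
    [0,[0.01,-0.0008,0],[0,0,0]],
    [0,[0.01,-0.0008,0],[0,0,0]]
  ]
}}

```text
time_s: 8.08
tool_pos: [0.5376, 0.0377, 0.3447]
tcp_rot: [0.0, 0.734, 0.679, 0.0]
ft_force: [-0.3, 0.1, 1.1]
width: 0.5
```

```bash
python3 -c "
from h import *
st(); s=env.snapshot('scene'); cv2.imwrite('pics/s5.png',cv2.resize(s['pixels'][80:330,130:430],None,fx=2.5,fy=2.5,interpolation=2))"
```

```text
t 8.08 p [0.5376 0.0377 0.3447] xyaw 85.56 z [ 0. -0. -1.] F [-0.3  0.1  1.1] w 0.5
```

View pics/s5.png

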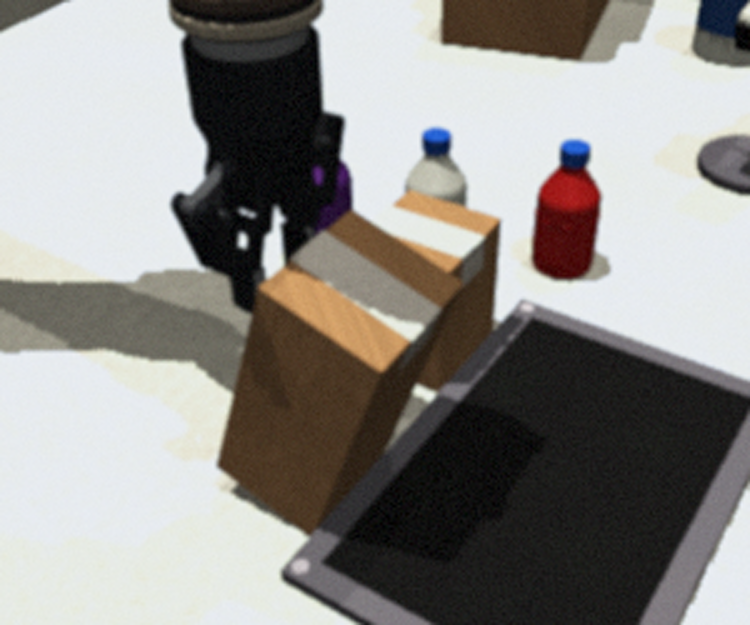

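The lean is now about 17°. I'll push on through the balance point.

{"op": "arm_command", "data": {
  "increments": [
    [0,[0.01,-0.0008,0],[0,0,0]],
    [0,[0.01,-0.0008,0],[0,0,0]],
    [0,[0.01,-0.0008,0],[0,0,0]],
    [0,[0.01,-0.0008,0],[0,0,0]],
    [0,[0.01,-0.0008,0],[0,0,0]],
    [0,[0.01,-0.0008,0],[0,0,0]],
    [0,[0.01,-0.0008,0],[0,0,0]],
    [0,[0.01,-0.0008,0],[0,0,0]],
    [0,[0,0,0],[0,0,0]],
    [0,[0,0,0],[0,0,0]],
    [0,[0,0,0],[0,0,0]],
    [0,[0,0,0],[0,0,0]]
  ]
}}

```text
time_s: 9.13
tool_pos: [0.5611, 0.0358, 0.3447]
tcp_rot: [-0.0, 0.734, 0.679, -0.0]
ft_force: [-0.9, -0.7, -0.2]
width: 0.502
```

```bash
python3 -c "
from h import *
st(); s=env.snapshot('scene'); cv2.imwrite('pics/s6.png',cv2.resize(s['pixels'][80:330,130:430],None,fx=2.5,fy=2.5,interpolation=2))"
```

```text
t 9.13 p [0.5611 0.0358 0.3447] xyaw 85.56 z [-0.  0. -1.] F [-0.9 -0.7 -0.2] w 0.5
```

View pics/s6.png

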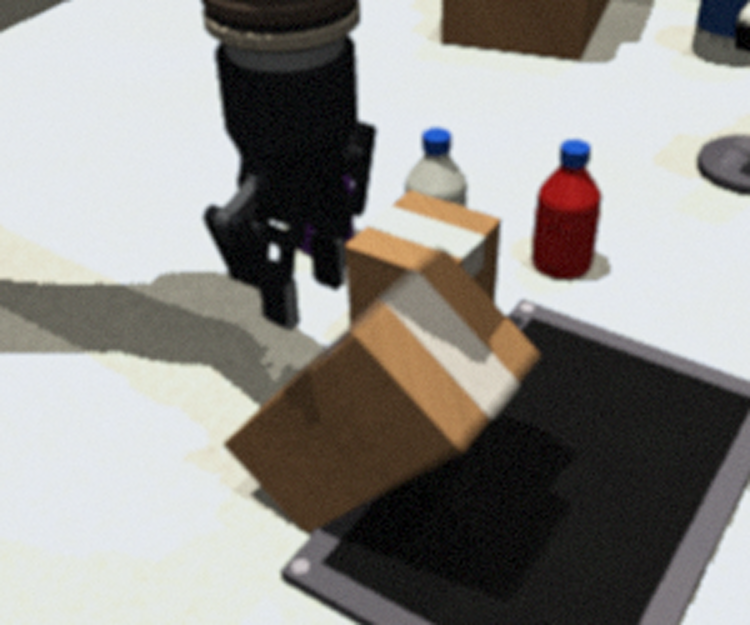

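The carton is past the balance point and falling. I'll move the hand back a little while it lands.

{"op": "arm_command", "data": {
  "increments": [
    [0,[-0.1,0.0077,0],[0,0,0]],
    [0,[-0.1,0.0077,0],[0,0,0]],
    [0,[-0.1,0.0077,0],[0,0,0]],
    [0,[-0.1,0.0077,0],[0,0,0]],
    [0,[-0.1,0.0077,0],[0,0,0]],
    [0,[0,0,0],[0,0,0]],
    [0,[0,0,0],[0,0,0]],
    [0,[0,0,0],[0,0,0]]
  ]
}}

```text
time_s: 9.85
tool_pos: [0.4119, 0.0475, 0.3453]
tcp_rot: [0.0, 0.734, 0.679, 0.001]
ft_force: [-0.0, 0.4, 0.5]
width: 0.5
```

```bash
python3 -c "
from h import *
st(); s=env.snapshot('top'); cv2.imwrite('pics/t7.png',cv2.resize(s['pixels'][70:270,170:370],None,fx=3,fy=3,interpolation=2))
s=env.snapshot('scene'); cv2.imwrite('pics/s7.png',s['pixels'])"
```

```text
t 9.85 p [0.4119 0.0475 0.3453] xyaw 85.58 z [ 0.002  0.001 -1.   ] F [-0.   0.4  0.5] w 0.5
```

View pics/t7.png

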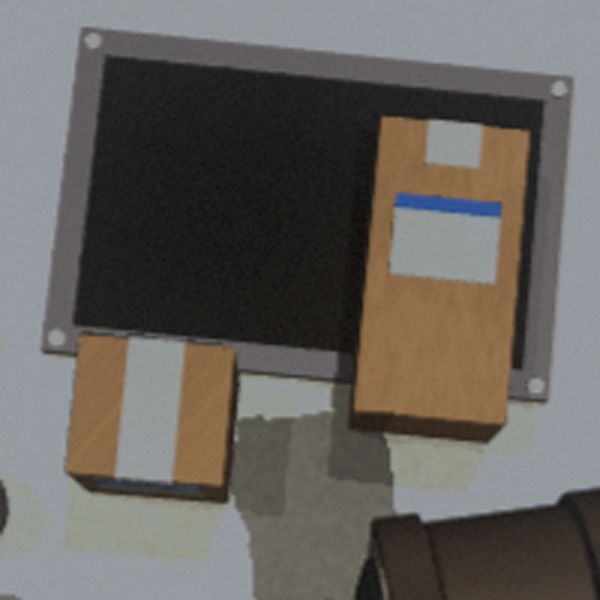

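View pics/s7.png

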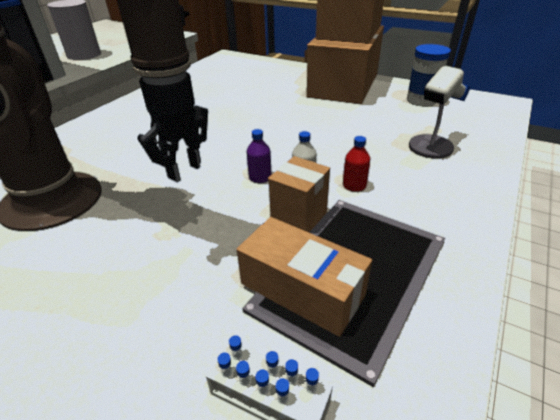

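It's lying flat on the platform with the label up. The top-face corners in the crop are (380,115), (529,130), (506,425) and (354,411).

```bash
cat > m.py <<'E'
from h import *
np.set_printoptions(precision=4,suppress=True)
def m(px,f,off):
    s=env.snapshot('top'); T=back(s,(np.array(px)+.5)/f-.5+off,.102)
    a=lambda v:np.degrees(np.arctan2(v[1],v[0])).round(2)
    c=T.mean(0)[:2]; p=np.array([.7165,.1168]); th=np.radians(-4.4)
    Rm=np.array([[np.cos(th),-np.sin(th)],[np.sin(th),np.cos(th)]])
    print(T,c,"sides",a(T[0]-T[3]),a(T[1]-T[2]),"ends",a(T[0]-T[1])-90,a(T[3]-T[2])-90,"in plat",(c-p)@Rm)
E
python3 -c "
from m import *
m([[380,115],[529,130],[506,425],[354,411]],3,[170,70])"
```

```text
[[ 0.7576  0.0741  0.102 ]
 [ 0.7499 -0.0253  0.102 ]
 [ 0.5511 -0.0104  0.102 ]
 [ 0.5581  0.0883  0.102 ]] [0.6542 0.0317] sides -4.08 -4.3 ends -4.409999999999997 -4.049999999999997 in plat [-0.0556 -0.0897]
```

Square within about 0.3°, with about 82% of its length on the platform. I'll check flatness, the platform angle from its now-exposed corners, and the neighbours.

{"op": "arm_command", "data": {
  "increments": [
    [0,[-0.05,0,0.1],[0,0,0]],
    [0,[0,0,0.1],[0,0,0]],
    [0,[0,0,0],[0,0,0]],
    [0,[0,0,0],[0,0,0]],
    [0,[0,0,0],[0,0,0]],
    [0,[0,0,0],[0,0,0]]
  ]
}}

```text
time_s: 10.5
tool_pos: [0.3962, 0.0473, 0.4038]
tcp_rot: [-0.0, 0.734, 0.679, -0.001]
ft_force: [-0.2, -0.2, -1.1]
width: 0.5
```

```bash
python3 -c "
from m import *
st()
m([[380,115],[529,130],[506,425],[354,411]],3,[170,70])
s=env.snapshot('top'); cv2.imwrite('pics/t8.png',s['pixels'])
i0=cv2.imread('pics/top0.png')
for n,(u0,u1,v0,v1) in dict(short=(185,255,170,245),white=(130,175,215,258),purple=(150,195,272,310),red=(115,160,155,200)).items():
  d=cv2.absdiff(i0[v0:v1,u0:u1],s['pixels'][v0:v1,u0:u1]).max(2); print(n,(d>40).sum())
b=(np.array([[81,27],[573,76],[547,402]])+.5)/3-.5+[170,70]
P=back(s,b,.012); v=P[0]-P[1]; w=P[1]-P[2]; print('plat',np.degrees([np.arctan2(v[1],v[0])-np.pi/2,np.arctan2(w[1],w[0])]))
# flatness
Rm=cv2.Rodrigues(s['rvec'])[0]; K=np.array([[s['fx'],0,s['cx']],[0,s['fy'],s['cy']],[0,0,1]])
uv=np.array([[u,v] for u in range(300,340,2) for v in range(115,205,2)])
r=cv2.undistortPoints(uv.reshape(-1,1,2).astype(float),K,s['distortion'])[:,0]; z=s['depth'][uv[:,1],uv[:,0]]
X=(np.c_[r,np.ones(len(r))]*z[:,None]-s['tvec'])@Rm
A=np.c_[X[:,:2]-X[:,:2].mean(0),np.ones(len(X))]; print('plane',np.linalg.lstsq(A,X[:,2],rcond=None)[0])
"
```

```text
t 10.5 p [0.3962 0.0473 0.4038] xyaw 85.54 z [-0.001 -0.001 -1.   ] F [-0.2 -0.2 -1.1] w 0.5
[[ 0.7576  0.0741  0.102 ]
 [ 0.7499 -0.0253  0.102 ]
 [ 0.5511 -0.0104  0.102 ]
 [ 0.5581  0.0883  0.102 ]] [0.6542 0.0317] sides -4.08 -4.3 ends -4.409999999999997 -4.049999999999997 in plat [-0.0556 -0.0897]
short 248
white 0
purple 0
red 0
plat [-4.2923 -4.5972]
plane [-0.6045  1.3068  0.1113]
```

View pics/t8.png

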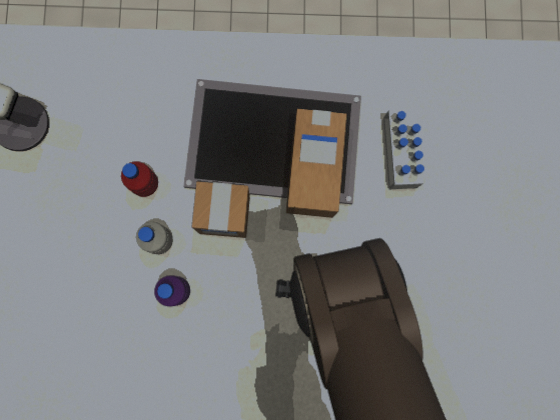

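```bash
python3 -c "
from m import *
s=env.snapshot('top')
i0=cv2.imread('pics/top0.png'); d=cv2.absdiff(i0,s['pixels']).max(2)[170:245,185:255]>40; ys,xs=np.nonzero(d); print('short diff u',xs.min()+185,xs.max()+185,'v',ys.min()+170,ys.max()+170,'on-top',(d[:,10:62]).sum())
Rm=cv2.Rodrigues(s['rvec'])[0]; K=np.array([[s['fx'],0,s['cx']],[0,s['fy'],s['cy']],[0,0,1]])
for u,v0,v1 in[(305,118,200),(318,118,200),(332,118,200)]:
  out=[]
  for v in np.linspace(v0,v1,6).astype(int):
    z=np.median(s['depth'][v-2:v+3,u-2:u+3]); r=cv2.undistortPoints(np.array([[[u,v]]],float),K,s['distortion'])[0,0]
    out.append(round(float(((np.r_[r,1]*z-s['tvec'])@Rm)[2]),4))
  print(u,out)
"
```

```text
short diff u 246 254 v 212 244 on-top 4
305 [0.1016, 0.1028, 0.1022, 0.1023, 0.1014, 0.1022]
318 [0.1026, 0.1015, 0.1034, 0.1026, 0.1024, 0.1023]
332 [0.1008, 0.1016, 0.1024, 0.1017, 0.1023, 0.1025]
```

The carton is flat, with its top 102 mm high all over. The neighbours haven't moved; the only change near the short carton is a shadow. Handing in.

```bash
python3 -c "
from h import *
st(); print(env.hand_in())"
```

```text
t 10.65 p [0.3962 0.0473 0.4039] xyaw 85.55 z [-0.002 -0.001 -1.   ] F [ 0.5  0.  -0.7] w 0.5
the job is handed in; nothing more can be done
None
```

The tall carton is tipped onto the platform and lies flat with its label up. I handed the job in at 10.65 s with the hand well clear; no verdict is reported.

**How it went:** I first tried a low push to square the foot. The gripper's body touched the carton before the fingers did, with about 2 N of force in the readings, and leaned it about 8°. I let it back down upright, about 4 mm nearer the edge. Then I pushed near the top with both fingertips until the foot butted the edge and the carton went over.

**Last checks:**
- **Flatness:** the top face is 101–103 mm high all over, against 102 mm expected.
- **Squareness:** the carton's yaw is about −4.2° and the platform's about −4.4°, so it is square within about 0.3°.
- **Position:** about 82% of its length is on the platform. The foot end overhangs the near edge by about 36 mm, more than I expected, but its centre is well inside. I left it rather than push it further.
- **Neighbours:** the white bottle and the purple and red look-alikes show no change in the top view. The short carton shows only a shadow change beside it.
- **Failed check:** my first flatness fit gave nonsense because it included pixels off the carton, so I replaced it with point checks on the top face.

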